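Third hand: hold a rack cleat against the sprung upright

TASK

Take the orange cleat out of the blue divided bin and press its flat face against the blue upright of the jig, standing straight, its top edge level with the top of the upright and centred between the two white marks, pushing the sprung upright back until its white pointer is inside the green band (never as far as the red). Finish while still gripping the cleat and pressing steadily there, so that a colleague can bolt it on; do not let go. Leave the other parts in the bin and the things on the bench where they are.

Things in the scene. Friction and masses are not known exactly. Their poses are not given: they have to be found in the camera images.
- cleat: Orange T-section cleat, 0.25 kg or so, standing in one of the bin's three compartments. Origin: centre of its underside; z up; x points out of its flat face plate. Overall 68 (x) x 60 (y) x 75 (z) mm: face plate 6 thick, 60 wide, 75 tall, its flat front at x = +34; behind it a full-height upright web 14 thick (across y), from x = -34 to x = +28: grip the web from above, fingers closing along the cleat's y. The free web behind the plate has over 20 mm of air on both sides.
- cleat_top (a point): Midpoint of the top edge of the cleat's flat front face: 34 mm along x and 75 mm up from the cleat's origin; axes as the cleat's.
- bin: Blue open bin fixed to the bench, 128 (x) x 346 (y) x 45 (z) mm, origin under its centre; walls and floor 4 mm thick; two dividers of full height make three compartments in a row along its y, centres about 114 mm apart. One holds the cleat, the others the collar and the end cap. The cleat's x is within about 15 degrees of the bin's x.
- jig: Fixed jig, a steel bed 12 mm thick, 270 x 150 mm, reaching from x = -100 to x = +170 mm and y = +-75 mm about its origin, which lies on the bench under the front face of the upright at rest. Its x is the direction to push; the upright's front face looks to -x. Behind the upright, on the +y side of the bed, is a scale with a black-edged green band from 10 to 20 mm of travel and a red band from 26 mm on.
- upright_top (a point): Midpoint of the top edge of the upright's front face, 105 mm above the bench (93 above the bed); it moves with the upright; axes as the jig's (x the way to push, z up). The blue upright is 94 mm wide with a flat vertical face; two white marks on its top edge stand 65 mm apart, just outside the cleat's 60 mm width when it is centred.
- upright (a joint): Travel of the sprung upright along the jig's +x, m: 0 at rest, stop at 0.04. Its spring takes 0.6 N per mm, so the green band (0.010 to 0.020) is 6 to 12 N; red begins at 0.026. A white pointer on the carriage behind the upright shows this travel on the scale.
- collar: Bystander: steel ring 44 mm across, 35 tall, in the bin; origin under its centre.
- endcap: Bystander: yellow block 50 x 40 x 30 mm in the bin; origin under its centre.
- spanner: Bystander: spanner 170 mm long lying on the bench to the robot's left, beside the jig; origin under the middle of its length.
- carton: Bystander: cardboard box 90 x 120 x 70 mm on the bench beyond the bin; origin under its centre.
Not all that is in view belongs to the job. There is more than one size of the cleat; the job needs the smallest.

How it is judged:
On the way:
1. the cleat is gripped and lifted over the bin's walls (height (world z) of cleat above 0.045 m and contact force between the fingers and cleat above 1 N), for 0.1 s.
At the end, for the whole second after the job is handed in: Gripper still holding the cleat flat on the upright (face and lean within 7 degrees), top edge level and centred within 8 mm, clear of all else; upright 10 to 20 mm back, 4.5 to 13.5 N, steady for the last second; bystanders within 30 mm of their starts (value of joint upright between 0.01 and 0.02 m and contact force between cleat and jig between 4.5 and 13.5 N and contact force between the fingers and cleat above 2 N and x of cleat_top in the frame of upright_top between -0.005 and 0.005 m and y of cleat_top in the frame of upright_top between -0.008 and 0.008 m and z of cleat_top in the frame of upright_top between -0.008 and 0.008 m and angle between the x axis of cleat_top and the x axis of upright_top, either way round below 0.12 rad and angle between cleat's own z axis and vertical below 0.12 rad and velocity of joint upright between -0.01 and 0.01 m/s and linear speed of cleat below 0.02 m/s and contact force between cleat and collar below 0.2 N and contact force between cleat and endcap below 0.2 N and contact force between cleat and spanner below 0.2 N and contact force between cleat and carton below 0.2 N and contact force between cleat and bin below 0.2 N and distance of each of collar, endcap, spanner, carton from where it was at the start of the episode below 0.03 m); the arm keeps its last pose, push and grip.
It fails at once if the upright is pushed back into the red (26 mm) (value of joint upright above 0.026 m).
It fails at once if a bystander part is displaced by more than 30 mm (distance of any of collar, endcap, spanner, carton from where it was at the start of the episode above 0.03 m).
It also fails if it takes over 38 s, if anything falls off the work surface, if the arm or the gripper's body presses on something with over 40 N, if the wrist force passes 120 N, or if a joint passes its speed limit or range.

ROBOT

A 6-joint arm with a two-finger parallel gripper is mounted at the origin on the work surface. World frame = base frame: x ahead of the robot, y to its left, z up, the work surface at z = 0. Lengths are in m, angles in rad, forces in N, time in s.
With the tool pointing down it reaches from about 0.3 to 1 m from the base axis. Payload 5.1 kg.
Tool frame: the origin (TCP) lies at the very end of the fingers, on their centre line; the grasp point (between the pads) lies behind it (grasp_offset is the z of the grasp point in the tool frame, in m); z points along the fingers, y is the direction in which the jaws open and shut (so a half turn about z gives the same grasp; the last joint's range is limited). The gripper opens to 95 mm and grips with 3 to 60 N. Pads are 20 mm wide; open, the fingers measure 119 mm over their backs; the gripper's body (75 mm by 180 mm) begins 59 mm behind the grasp point.
Start: joints at [-1.408, 0.124, 1.65, -0, 1.367, -0.083], TCP at [0.158, -0.63, 0.215] pointing down, gripper open.
Joint ranges: [-2.61, 2.61], [-1.02, 2.33], [0.03, 2.71], [-1.35, 4.49], [0.32, 2.68], [-2.91, 2.91]. Speed limits (rad/s): [2.57, 2.57, 3.14, 3.14, 3.14, 3.14].

INTERFACE

Orientations are given as a rotation vector (axis times angle).
In Python, from bench import * gives the robot as it stands. The module is installed in compiled form; this text tells all that it offers.
- The arm moves only by the shell command python3 -m handwheel 'ROWS' [FORCE]. ROWS is JSON, one flat list of numbers, 7 for each row, row after row: the turn, a rotation vector about the tool's x, y, z in rad, then the shift along the tool's x, y, z in m, then the opening in per cent of the stroke, from 0 (shut) to 100 (fully open). A call has 1 to 8 rows; each row shifts and turns the pose as measured when the row begins, along the tool's axes as they then stand; what a row does not reach is not made up. A row lasts 1/12 s, in which the tool goes at most 41.7 mm and 7.16 degrees, less where a joint would pass 70% of its speed; a pose out of reach is approached as far as the arm can. A call with a gripper value outside its range is refused whole. The fingers move at their own pace and stop on an object; FORCE is the grip in N (left out, the last holds). Time passes only in rows, so rows that do not move let the fingers close. It gives the time, the measured TCP pose, the force and the opening at its end, in the units of the state.
- observe(): the state, without advancing time (a new reading comes with each control period).
- get_image(name): name is "side" or "top" or "wrist"; returns a dict with "frame" (420x560x3 uint8, red, green, blue), "camera_matrix" (3x3 intrinsics, pixels), "rvec" (rotation vector, rad) and "tvec" (3), from world to camera coordinates, as OpenCV has them. Camera axes: x right, y down, z forward; pixel columns grow to the right and rows downward; lengths in m; the calibration is good to about 2 mm. A picture is of the moment at which its call begins. There is no depth.
- finish_job(): hands the job in, once; it reports no verdict.
The state is a dict: "clock": time; "joint_pos": joint angles; "dq": joint speeds; "tau": joint torques, N m; "tool_pos": TCP position; "eef_rot": TCP orientation; "wrist_force": force on the tool from outside, world axes, zero at the start; "ft_torque": the same for the moment, N m; "grip_width": finger opening in m.
Only numpy, scipy, OpenCV 4.12 (cv2) and the standard library are available. Lean on these libraries where they do the work, as an engineer would, in place of code of your own. Each camera call takes 0.05 s, during which the arm holds its last target.

## Working session

There is one attempt and no reset: what is moved stays moved. The work goes in short steps, Python scripts to look and compute and a shell command to move; the robot and the scene stay as the last step left them, time stands still between calls to the robot, and variables do not carry over. Pictures are saved under pics/ and viewed, and the job is handed in when it is done.

```bash
mkdir -p pics
python3 - <<'E'
from bench import *
import cv2
s=observe()
for k,v in s.items(): print(k,v)
for n in ["side","top","wrist"]:
    d=get_image(n); cv2.imwrite(f"pics/{n}0.png",d["frame"][:,:,::-1]); print(n,d["camera_matrix"].tolist(),d["rvec"],d["tvec"])
E
```

```text
clock 0.0
joint_pos [-1.40758664e+00  1.24481395e-01  1.65163490e+00 -7.94061430e-06
  1.36746894e+00 -8.26118832e-02]
dq [ 1.31238250e-04 -1.31196715e-03  2.16139072e-04  6.07822041e-05
 -1.93408857e-03 -1.59584743e-04]
tau [-1.93677747e-04 -4.17608929e+01 -3.59936607e+01  7.73414969e-02
  4.93118225e-02 -1.81714190e-04]
tool_pos [ 0.15804087 -0.62985651  0.21342549]
eef_rot [-3.11591646e+00 -3.84922573e-01  1.38214849e-04]
wrist_force [ 0.28844868 -0.83418299 -0.66840158]
ft_torque [ 0.07065873 -0.03493485 -0.03924406]
grip_width 0.09500107413143297
side [[411.6823607290283, 0.0, 273.1935533621577], [0.0, 411.6823607290283, 212.15746597901258], [0.0, 0.0, 1.0]] [ 2.28497831 -0.05065556  0.05447379] [-0.52330423  0.09150741  1.08993482]
top [[421.8131552778607, 0.0, 279.83781161098455], [0.0, 421.8131552778607, 204.6153135642751], [0.0, 0.0, 1.0]] [ 2.11067388 -2.08776262  0.22877715] [0.00931016 0.54911457 1.09239733]
wrist [[365.0443847871021, 0.0, 277.63295066299446], [0.0, 365.0443847871021, 212.83800000724986], [0.0, 0.0, 1.0]] [-2.28716209  1.78552457  0.26240909] [-0.6492837  -0.03213673  0.39114271]
```

View pics/side0.png

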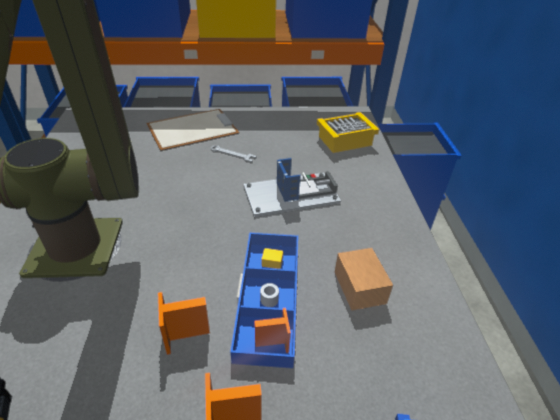

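View pics/top0.png

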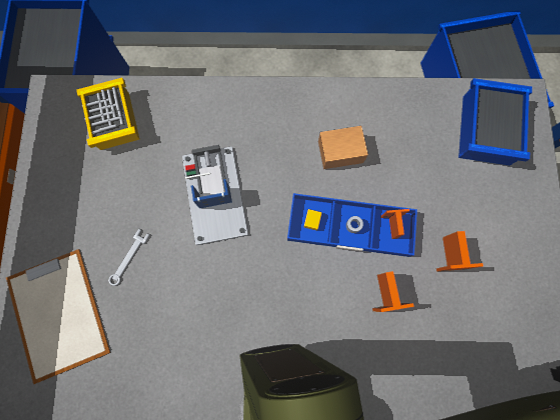

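View pics/wrist0.png

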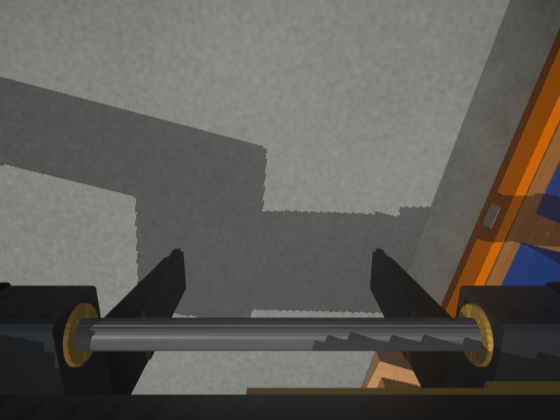

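Orange cleat candidates in the top view are (397,222) in the bin's right compartment, and (458,252) and (392,292) on the open bench. The one in the bin also looks the smallest, so it fits the description. I'll confirm that with an enlarged crop.

```bash
cat > h.py <<'E'
import numpy as np, cv2
from bench import *
from scipy.spatial.transform import Rotation as R
def cam(d):
    Rm=cv2.Rodrigues(np.array(d["rvec"],float))[0]; t=np.array(d["tvec"],float).ravel()
    return d["camera_matrix"],Rm,t
def ray(d,uv):
    K,Rm,t=cam(d); K=np.array(K); v=Rm.T@np.linalg.solve(K,np.array([uv[0],uv[1],1.]))
    return -Rm.T@t, v/np.linalg.norm(v)
def plane(d,uv,z):
    c,v=ray(d,uv); return c+v*(z-c[2])/v[2]
def proj(d,P):
    K,Rm,t=cam(d); p=np.array(K)@(Rm@np.array(P,float)+t); return p[:2]/p[2]
def tri(prs):
    A=np.zeros((3,3));b=np.zeros(3)
    for d,uv in prs:
        c,v=ray(d,uv);M=np.eye(3)-np.outer(v,v);A+=M;b+=M@c
    return np.linalg.solve(A,b)
def crop(d,x0,y0,x1,y1,s,name):
    cv2.imwrite("pics/"+name,cv2.resize(d["frame"][y0:y1,x0:x1,::-1],None,fx=s,fy=s,interpolation=cv2.INTER_CUBIC))
E
python3 - <<'E'
from h import *
d=get_image("top"); s=get_image("side")
a=d["frame"][175:315,280:500]; 
crop(d,350,185,500,320,5,"crA.png")
crop(d,170,135,270,250,5,"crJ.png")
crop(s,225,225,325,375,4,"crS.png"); crop(s,235,145,355,225,6,"crSJ.png")
E
```

```text
(no output)
```

View pics/crA.png

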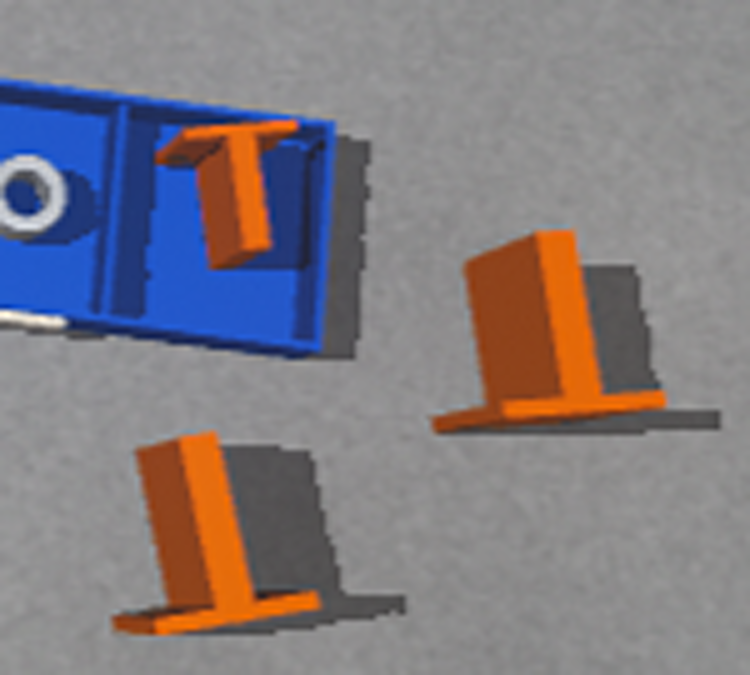

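View pics/crJ.png

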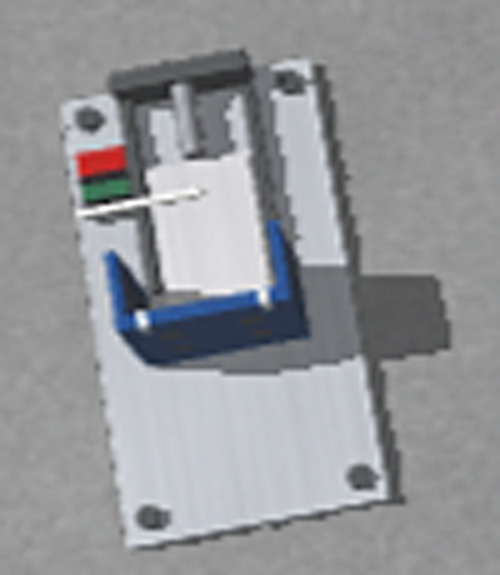

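View pics/crS.png

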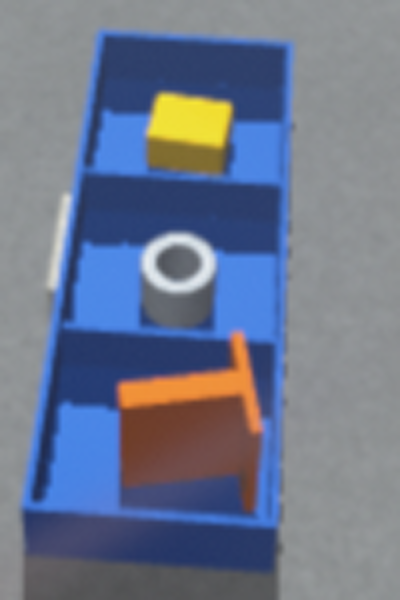

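View pics/crSJ.png

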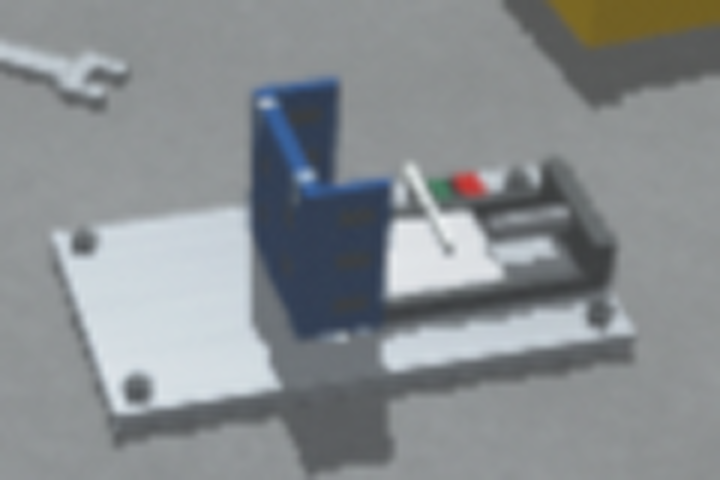

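The crop confirms it: the cleat in the bin at top-view (397,222) has a shorter plate and web than the two on the bench. In the jig crop the white marks are at about (198,199) and (222,194), and the pointer sits just below green. Next I'll measure.

Run:
```python
from h import *
d=get_image("top"); s=get_image("side")
def topface(box,z,n):
    x0,y0,x1,y1=box
    f=d["frame"][y0:y1,x0:x1].astype(int)
    m=((f[...,0]>195)&(f[...,2]<70)&(f[...,1]>60)).astype(np.uint8)
    big=cv2.resize(m*255,None,fx=3,fy=3,interpolation=cv2.INTER_NEAREST)
    cv2.imwrite(f"pics/m{n}.png",big)
    v,u=np.nonzero(m); return np.array([plane(d,(a+x0,b+y0),z)[:2] for a,b in zip(u,v)])
for n,box,z in [("bin",(375,200,418,245),.079),("b1",(435,225,490,275),.1),("b2",(370,265,420,315),.09)]:
    P=topface(box,z,n)
    r=cv2.minAreaRect((P*1000).astype(np.float32)); print(n,len(P),r)
    # web direction = long axis by pca of the pixels
    if n=="bin":
        np.save("P.npy",P)
        print(np.round(P[np.lexsort((P[:,1],P[:,0]))]*1000)[::6].tolist())
# side view same
x0,y0,x1,y1=250,300,300,360
f=s["frame"][y0:y1,x0:x1].astype(int); m=((f[...,0]>195)&(f[...,2]<70)&(f[...,1]>60))
v,u=np.nonzero(m);Q=np.array([plane(s,(a+x0,b+y0),.079)[:2] for a,b in zip(u,v)])
print("side",len(Q),cv2.minAreaRect((Q*1000).astype(np.float32))); np.save("Q.npy",Q)
# jig
o=np.array([170,135]);
for c in [(127,548),(388,497),(60,102),(312,62)]:
    print("bed",np.round(plane(d,np.array(c)/5+o-.4,.012)*1000,1))
for c in [(142,320),(264,297)]: print("markT",np.round(plane(d,np.array(c)/5+o-.4,.105)*1000,1))
o=np.array([235,145])
for c in [(266,102),(305,177)]: print("markS",np.round(plane(s,np.array(c)/6+o-.42,.105)*1000,1))
for c in [(54,236),(116,412),(634,330)]: print("bedS",np.round(plane(s,np.array(c)/6+o-.42,.012)*1000,1))
```

```text
bin 147 ((501.7399597167969, -303.49810791015625), (66.24523162841797, 57.212013244628906), 5.44452428817749)
[[468.0, -301.0], [471.0, -312.0], [477.0, -302.0], [479.0, -305.0], [482.0, -307.0], [485.0, -310.0], [490.0, -300.0], [493.0, -303.0], [495.0, -305.0], [498.0, -308.0], [503.0, -298.0], [506.0, -301.0], [509.0, -303.0], [512.0, -306.0], [517.0, -296.0], [520.0, -299.0], [523.0, -301.0], [525.0, -304.0], [528.0, -302.0], [531.0, -280.0], [531.0, -297.0], [533.0, -289.0], [534.0, -305.0], [534.0, -321.0], [536.0, -324.0]]
b1 330 ((428.36676025390625, -463.05206298828125), (92.8719253540039, 79.93073272705078), 0.6378640532493591)
b2 351 ((322.8085632324219, -275.6390380859375), (93.78804779052734, 82.81031036376953), 10.17593765258789)
side 192 ((501.0660705566406, -296.1080017089844), (64.88584899902344, 36.43587112426758), 0.01879299432039261)
bed [444.2 252.1  12. ]
bed [474.6 106.6  12. ]
bed [707.2 306.5  12. ]
bed [733.4 159.   12. ]
markT [553.3 231.5 105. ]
markT [566.4 167.4 105. ]
markS [551.7 233.2 105. ]
markS [566.2 169.1 105. ]
bedS [444.3 248.7  12. ]
bedS [474.  107.5  12. ]
bedS [736.2 163.   12. ]
```

Run:
```python
from h import *
for n in "PQ":
    P=np.load(n+".npy")*1000
    w=P[P[:,0]<522]
    # row-wise centre of web
    c=[];
    for x in np.arange(470,522,6):
        q=w[abs(w[:,0]-x)<4]
        if len(q)>3: c.append((x,(q[:,1].min()+q[:,1].max())/2,np.ptp(q[:,1])))
    c=np.array(c);print(np.round(c,1).tolist())
    k=np.polyfit(c[:,0],c[:,1],1);print(n,"web yaw deg",np.degrees(np.arctan(k[0])),"y at 500",np.polyval(k,500),"xrange",P[:,0].min(),P[:,0].max())
    f=cv2.fitLine(w.astype(np.float32),cv2.DIST_L2,0,.01,.01).ravel();print(f,np.degrees(np.arctan2(f[1],f[0])))
s=observe();print(R.from_rotvec(s["eef_rot"]).as_matrix().round(3))
```

```text
[[470.0, -306.7, 10.7], [476.0, -304.5, 10.7], [482.0, -304.7, 10.9], [488.0, -305.0, 10.9], [494.0, -303.9, 13.0], [500.0, -303.0, 10.9], [506.0, -303.3, 10.9], [512.0, -302.2, 13.1], [518.0, -301.2, 11.0]]
P web yaw deg 5.34652338112743 y at 500 -303.2571549153576 xrange 468.48547926320555 536.5242199674519
[ 9.9589622e-01  9.0502396e-02  4.9495032e+02 -3.0359378e+02] 5.1925097
[[470.0, -308.4, 11.8], [476.0, -308.5, 11.8], [482.0, -307.6, 9.7], [488.0, -306.7, 12.0], [494.0, -306.8, 11.8], [500.0, -306.0, 9.7], [506.0, -305.0, 11.9], [512.0, -304.1, 9.7], [518.0, -304.4, 9.7]]
Q web yaw deg 5.587916002162548 y at 500 -305.81252235174685 xrange 468.62832515792775 533.5134834346475
[ 9.9580294e-01  9.1523305e-02  4.9483432e+02 -3.0622211e+02] 5.251248
[[ 0.97   0.243 -0.   ]
 [ 0.243 -0.97   0.001]
 [ 0.    -0.001 -1.   ]]
```

Run:
```python
import cv2,numpy as np
a=[cv2.imread(f"pics/{n}") for n in ["mbin.png"]]
cv2.imwrite("pics/mm.png",cv2.resize(a[0],None,fx=3,fy=3))
```

```text
(no output)
```

View pics/mm.png

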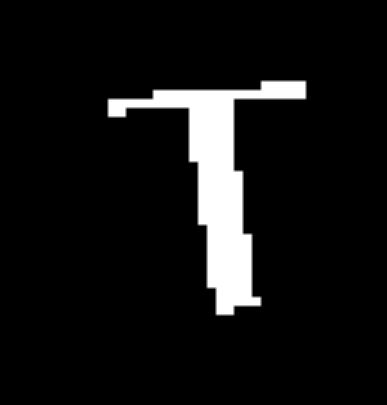

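```bash
cat >> h.py <<'E'
def togo(pos,yaw_deg):
    """turn (tool axes, rad) and shift (current tool axes, m) to a tool-down target with tool x at yaw"""
    s=observe(); C=R.from_rotvec(s["eef_rot"]); c,n=np.cos(np.radians(yaw_deg)),np.sin(np.radians(yaw_deg))
    T=R.from_matrix(np.array([[c,n,0],[n,-c,0],[0,0,-1]]))
    w=(C.inv()*T).as_rotvec(); sh=C.inv().apply(np.array(pos)-s["tool_pos"]); sh2=T.inv().apply(np.array(pos)-s["tool_pos"])
    print("clk",round(s["clock"],2),"pos",np.round(s["tool_pos"],4),"F",np.round(s["wrist_force"],1),"w",round(s["grip_width"],4))
    print("turn",np.round(w,4),"shift now",np.round(sh,4),"shift after turn",np.round(sh2,4))
E
python3 - <<'E'
import bench; print([x for x in dir(bench) if not x.startswith('__')], getattr(bench,'grasp_offset',None))
from h import *
togo([.4965,-.305,.2134],5.3)
d=get_image("top")
o=np.array([350,185])
for n,c in dict(divTop=(122,105),divBot=(103,312),endTop=(333,122),endBot=(322,355)).items(): print(n,np.round(plane(d,np.array(c)/5+o-.4,.045)*1000,1))
E
python3 -m handwheel '[0,0,0.0765,0,0,0,100, 0,0,0.0765,0,0,0,100, 0,0,0,0.032,-0.0256,0,100, 0,0,0,0.032,-0.0256,0,100, 0,0,0,0.032,-0.0256,0,100, 0,0,0,0.032,-0.0256,0,100, 0,0,0,0.032,-0.0256,0,60, 0,0,0,0.032,-0.0256,0,60]'
python3 -c "
from h import *
togo([.4965,-.305,.2134],5.3)"
```

```text
['Unreachable', 'finish_job', 'get_image', 'grasp_offset', 'observe'] -0.0188
clk 0.35 pos [ 0.1581 -0.6303  0.2143] F [-0.5  0.9  0.2] w 0.095
turn [-0.0005  0.      0.1533] shift now [ 0.4074 -0.2332  0.0011] shift after turn [ 0.367  -0.2927  0.0009]
divTop [ 552.7 -245.6   45. ]
divBot [ 437.5 -231.    45. ]
endTop [ 544.3 -361.8   45. ]
endBot [ 415.5 -348.1   45. ]
clock: 1.07
tool_pos: [0.3358, -0.4619, 0.2137]
eef_rot: [3.137, 0.111, -0.002]
wrist_force: [0.2, -0.3, -0.5]
grip_width: 0.0864
clk 1.07 pos [ 0.3358 -0.4619  0.2137] F [ 0.2 -0.3 -0.5] w 0.0864
turn [ 0.0024  0.0013 -0.0221] shift now [ 0.1713 -0.1452 -0.0002] shift after turn [ 0.1745 -0.1414  0.0003]
```

```bash
python3 -m handwheel '[0,0,-0.022,0.032,-0.0265,0,50, 0,0,0,0.032,-0.0265,0,50, 0,0,0,0.032,-0.0265,0,50, 0,0,0,0.032,-0.0265,0,50, 0,0,0,0.02,-0.016,0,50, 0,0,0,0.0,0.0,0,50]'
python3 - <<'E'
from h import *
togo([.4965,-.305,.2134],5.3)
d=get_image("wrist"); cv2.imwrite("pics/w1.png",d["frame"][:,:,::-1])
E
```

```text
clock: 1.57
tool_pos: [0.477, -0.32, 0.2149]
eef_rot: [3.134, 0.156, 0.005]
wrist_force: [1.0, -0.2, 1.3]
grip_width: 0.0498
clk 1.57 pos [ 0.477  -0.32    0.2149] F [ 1.  -0.2  1.3] w 0.0498
turn [ 0.0037 -0.003   0.0072] shift now [ 0.0209 -0.0129  0.0015] shift after turn [ 0.0208 -0.0131  0.0015]
```

View pics/w1.png

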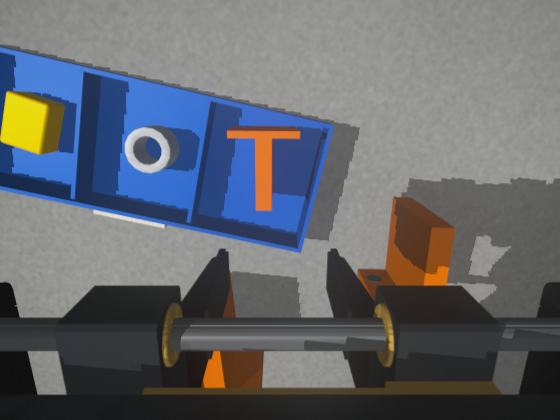

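The wrist view shows the bin cleat's T nearly square to the gripper, with its plate edge at about (263,131) and web end at (264,210). I'll cross-check its position from here.

Run:
```python
from h import *
d=get_image("wrist"); f=d["frame"].astype(int)
m=np.zeros(f.shape[:2],np.uint8); sub=(slice(110,225),slice(215,315))
m[sub]=((f[...,0]>170)&(f[...,2]<90)&(f[...,1]>60))[sub]
v,u=np.nonzero(m);P=np.array([plane(d,(a,b),.079)[:2] for a,b in zip(u,v)])*1000
print(len(P),cv2.minAreaRect(P.astype(np.float32)))
w=P[P[:,0]<520]; l=cv2.fitLine(w.astype(np.float32),cv2.DIST_L2,0,.01,.01).ravel();print(l,np.degrees(np.arctan(l[1]/l[0])))
togo([.4965,-.305,.036],5.3)
```

```text
1695 ((502.14019775390625, -306.5626220703125), (67.1451416015625, 59.1485595703125), 5.607089996337891)
[ 9.9612737e-01  8.7922104e-02  4.9495633e+02 -3.0709418e+02] 5.044078
clk 1.67 pos [ 0.4748 -0.3226  0.2148] F [ 0.6 -1.2  0.1] w 0.0477
turn [ 0.0049 -0.0014  0.0047] shift now [ 0.0231 -0.0163  0.1787] shift after turn [ 0.0232 -0.0155  0.1788]
```

```bash
python3 -m handwheel '[0.004,-0.001,0.005,0.022,-0.016,0,50, 0,0,0,0,0,0.03,50, 0,0,0,0,0,0.035,50, 0,0,0,0,0,0,50]'
python3 -c "
from h import *
togo([.497,-.306,.036],5.3)"
```

```text
clock: 2.0
tool_pos: [0.4945, -0.3101, 0.1516]
eef_rot: [3.131, 0.135, 0.007]
wrist_force: [-0.7, 1.6, -0.8]
grip_width: 0.0476
clk 2.0 pos [ 0.4945 -0.3101  0.1516] F [-0.7  1.6 -0.8] w 0.0476
turn [ 0.0077 -0.0041 -0.0063] shift now [ 0.0024 -0.0047  0.1156] shift after turn [ 0.0029 -0.0038  0.1156]
```

```bash
python3 -m handwheel '[0.008,-0.004,-0.006,0.003,-0.004,0,50, 0,0,0,0,0,0.035,50, 0,0,0,0,0,0,50,0,0,0,0,0,0,50]'
python3 -c "
from h import *
togo([.497,-.306,.036],5.3)"
```

```text
clock: 2.33
tool_pos: [0.4965, -0.3108, 0.1216]
eef_rot: [3.137, 0.136, 0.004]
wrist_force: [0.3, -0.7, 1.6]
grip_width: 0.0475
clk 2.33 pos [ 0.4965 -0.3108  0.1216] F [ 0.3 -0.7  1.6] w 0.0475
turn [ 0.0021 -0.0023 -0.006 ] shift now [ 0.0007 -0.0049  0.0855] shift after turn [ 0.001  -0.0047  0.0856]
```

```bash
python3 -m handwheel '[0.002,-0.002,-0.006,0.001,-0.005,0,50, 0,0,0,0,0,0,50, 0,0,0,0,0,0,50]'
python3 -c "
from h import *
for i in range(3):
  togo([.497,-.306,.036],5.3);get_image('top')"
```

```text
clock: 2.58
tool_pos: [0.4986, -0.3078, 0.1277]
eef_rot: [3.134, 0.143, 0.008]
wrist_force: [-1.0, -0.8, 1.0]
grip_width: 0.0473
clk 2.58 pos [ 0.4986 -0.3078  0.1277] F [-1.  -0.8  1. ] w 0.0473
turn [ 0.0042 -0.0048 -0.0011] shift now [-0.0018 -0.0024  0.0917] shift after turn [-0.0014 -0.002   0.0917]
clk 2.63 pos [ 0.499  -0.308   0.1282] F [ 1.2 -0.4  0.3] w 0.0474
turn [ 0.0049 -0.0057 -0.0011] shift now [-0.0023 -0.0026  0.0922] shift after turn [-0.0018 -0.0022  0.0922]
clk 2.68 pos [ 0.4988 -0.3079  0.1278] F [-0.3 -0.1  0.2] w 0.0477
turn [ 0.0045 -0.0053 -0.001 ] shift now [-0.0021 -0.0024  0.0917] shift after turn [-0.0016 -0.002   0.0918]
```

```bash
python3 -m handwheel '[0.004,-0.005,-0.001,-0.002,-0.002,0.025,50, 0,0,0,0,0,0.025,50, 0,0,0,0,0,0.02,50,0,0,0,0,0,0,50,0,0,0,0,0,0,50]'
python3 -c "
from h import *
togo([.497,-.306,.036],5.3)
d=get_image('wrist'); cv2.imwrite('pics/w2.png',d['frame'][:,:,::-1])"
```

```text
clock: 3.15
tool_pos: [0.4994, -0.3077, 0.0602]
eef_rot: [3.133, 0.146, 0.01]
wrist_force: [0.5, 0.2, -0.1]
grip_width: 0.0474
clk 3.15 pos [ 0.4994 -0.3077  0.0602] F [ 0.5  0.2 -0.1] w 0.0474
turn [ 0.0056 -0.0058  0.0008] shift now [-0.0024 -0.002   0.0242] shift after turn [-0.0022 -0.0019  0.0242]
```

View pics/w2.png

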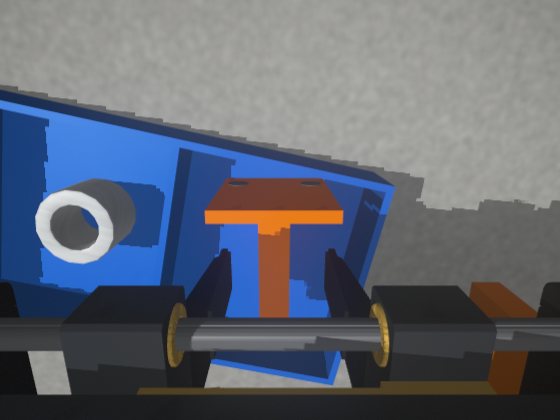

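The web sits between the fingers, centred at x≈274 against a finger midpoint of about 278. I'll descend and close.

```bash
python3 -m handwheel '[0.005,-0.005,0,-0.002,-0.002,0.014,50, 0,0,0,0,0,0.011,50, 0,0,0,0,0,0,50,0,0,0,0,0,0,50]'
python3 -m handwheel '[0,0,0,0,0,0,0,0,0,0,0,0,0,0,0,0,0,0,0,0,0,0,0,0,0,0,0,0,0,0,0,0,0,0,0,0,0,0,0,0,0,0]' 40
python3 -c "
from h import *
togo([.497,-.306,.036],5.3)
d=get_image('wrist'); cv2.imwrite('pics/w3.png',d['frame'][:,:,::-1])"
```

```text
clock: 3.53
tool_pos: [0.4991, -0.3071, 0.037]
eef_rot: [3.134, 0.147, 0.008]
wrist_force: [0.8, 0.5, -0.3]
grip_width: 0.0475
clock: 4.03
tool_pos: [0.5001, -0.3078, 0.0387]
eef_rot: [3.133, 0.146, 0.011]
wrist_force: [1.0, 0.1, -0.6]
grip_width: 0.0142
clk 4.03 pos [ 0.5001 -0.3078  0.0387] F [ 1.   0.1 -0.6] w 0.0142
turn [ 0.0055 -0.0067  0.0009] shift now [-0.003  -0.0021  0.0027] shift after turn [-0.0029 -0.0021  0.0027]
```

View pics/w3.png

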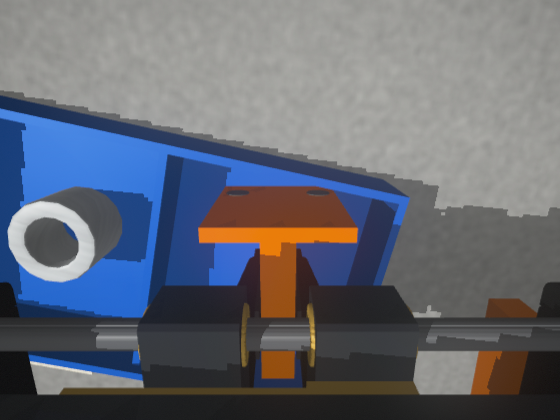

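```bash
python3 -m handwheel '[0,0,0,0,0,-0.015,0,0,0,0,0,0,-0.025,0,0,0,0,0,0,-0.03,0,0,0,0,0,0,-0.03,0,0,0,0,0,0,-0.02,0,0,0,0,0,0,0,0]'
python3 -c "
from h import *
togo([.483,.184,.145],12)
d=get_image('wrist'); cv2.imwrite('pics/w4.png',d['frame'][:,:,::-1])"
```

```text
clock: 4.58
tool_pos: [0.4946, -0.304, 0.1552]
eef_rot: [-3.134, -0.147, 0.009]
wrist_force: [1.6, -1.2, -2.8]
grip_width: 0.014
clk 4.58 pos [ 0.4946 -0.304   0.1552] F [ 1.6 -1.2 -2.8] w 0.014
turn [-0.005   0.0055 -0.1158] shift now [ 0.0342 -0.4869  0.0123] shift after turn [ 0.0902 -0.4797  0.0102]
```

View pics/w4.png

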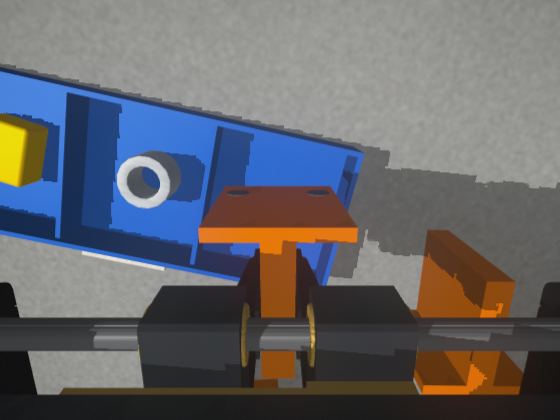

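The cleat rode up unchanged: plate edge at (278,234), and the bin's right compartment is now empty. Next I'll carry it to the jig at this height.

```bash
python3 -m handwheel '[0,0,-0.06,0,0,0,0,0,0,-0.05,0,0,0,0,0,0,0,0.006,-0.03,0,0,0,0,0,0.0075,-0.04,0,0,0,0,0,0.0075,-0.04,0,0,0,0,0,0.0075,-0.04,0,0,0,0,0,0.0075,-0.04,0,0,0,0,0,0.0075,-0.04,0,0]'
python3 -c "
from h import *
togo([.483,.184,.145],12)"
```

```text
clock: 5.3
tool_pos: [0.4798, -0.067, 0.1352]
eef_rot: [-3.109, -0.304, 0.047]
wrist_force: [1.5, -0.3, -2.6]
grip_width: 0.0139
clk 5.3 pos [ 0.4798 -0.067   0.1352] F [ 1.5 -0.3 -2.6] w 0.0139
turn [-0.02    0.0281 -0.0143] shift now [ 0.0515 -0.2457 -0.0064] shift after turn [ 0.0553 -0.2448 -0.0098]
```

```bash
python3 -m handwheel '[-0.02,0.028,-0.014,0.007,-0.03,-0.008,0,0,0,0,0.008,-0.038,-0.004,0,0,0,0,0.008,-0.038,-0.004,0,0,0,0,0.008,-0.035,-0.004,0,0,0,0,0.006,-0.03,-0.004,0,0,0,0,0,-0.01,0,0,0,0,0,0,0,0,0]'
python3 -c "
from h import *
togo([.483,.184,.145],12)"
```

```text
clock: 5.88
tool_pos: [0.4647, 0.133, 0.1405]
eef_rot: [-3.118, -0.34, 0.042]
wrist_force: [-0.1, -1.1, -3.6]
grip_width: 0.0139
clk 5.88 pos [0.4647 0.133  0.1405] F [-0.1 -1.1 -3.6] w 0.0139
turn [-0.0075  0.0263  0.0078] shift now [ 0.0288 -0.0459 -0.0049] shift after turn [ 0.0285 -0.0461 -0.0045]
```

```bash
python3 -m handwheel '[-0.007,0.024,0.008,0.012,-0.022,0,0,0,0,0,0.01,-0.018,0,0,0,0,0,0,0,0,0,0,0,0,0,0,0,0,0,0,0,0,0,0,0]'
python3 -c "
from h import *
togo([.483,.184,.145],12)
for n in ['top','side']:
  d=get_image(n); cv2.imwrite(f'pics/{n}2.png',d['frame'][:,:,::-1])
  crop(d,*((150,120,290,260) if n=='top' else (215,100,355,220)),5,f'c{n}2.png')"
```

```text
clock: 6.3
tool_pos: [0.4725, 0.1744, 0.1294]
eef_rot: [3.119, 0.328, -0.027]
wrist_force: [-0.5, -1.1, -2.9]
grip_width: 0.0136
clk 6.3 pos [0.4725 0.1744 0.1294] F [-0.5 -1.1 -2.9] w 0.0136
turn [ 0.003   0.0179 -0.0002] shift now [ 0.0119 -0.0072 -0.0158] shift after turn [ 0.0122 -0.0072 -0.0156]
```

View pics/ctop2.png

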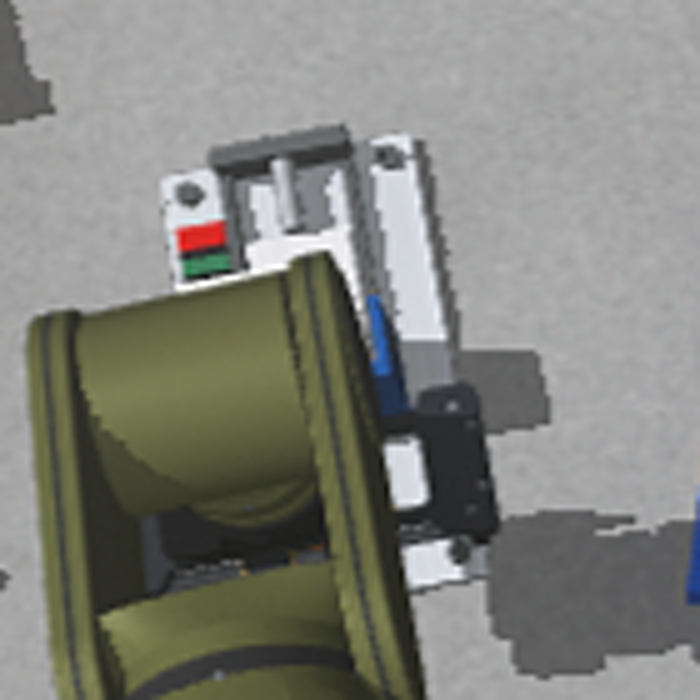

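View pics/cside2.png

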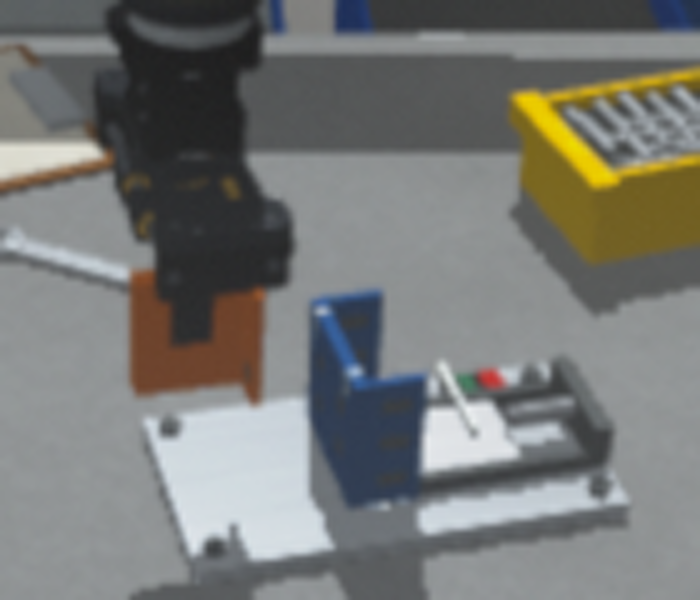

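The side view shows the cleat upright about 40–50 mm in front of the upright, gripper above, pointer still left of green. I'll lower it to level.

```bash
python3 -m handwheel '[0,0.018,0,0.008,-0.006,0,0,0,0,0,0,0,0.02,0,0,0,0,0,0,0.02,0,0,0,0,0,0,0.015,0,0,0,0,0,0,0,0,0,0,0,0,0,0,0]'
python3 -c "
from h import *
togo([.483,.184,.065],12)
for n in ['wrist','side']:
  d=get_image(n); cv2.imwrite(f'pics/{n}3.png',d['frame'][:,:,::-1])
  if n=='side': crop(d,215,120,355,220,5,f'c{n}3.png')"
```

```text
clock: 6.9
tool_pos: [0.4839, 0.1799, 0.0751]
eef_rot: [3.124, 0.316, 0.019]
wrist_force: [0.6, -0.5, -2.7]
grip_width: 0.0139
clk 6.9 pos [0.4839 0.1799 0.0751] F [ 0.6 -0.5 -2.7] w 0.0139
turn [ 0.0027 -0.0118 -0.0077] shift now [-0.0002 -0.0042  0.0101] shift after turn [-0.     -0.0042  0.0101]
```

View pics/wrist3.png

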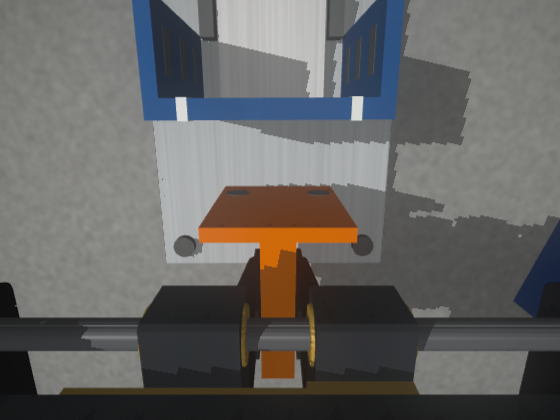

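View pics/cside3.png

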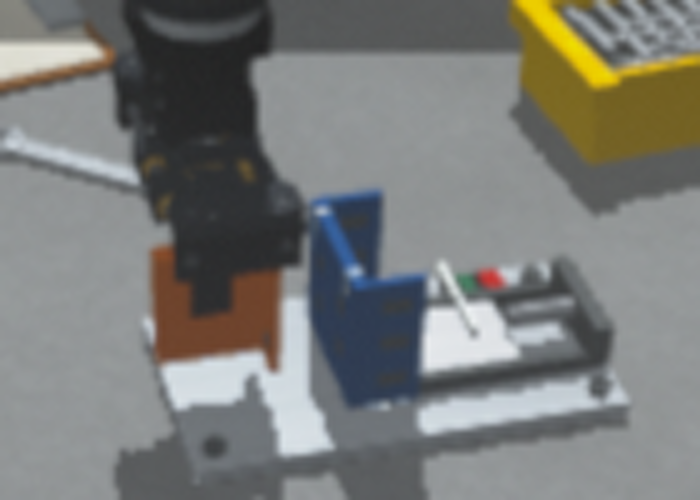

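The wrist view shows the plate square to the upright. The white marks are at (181,108) and (357,108), midpoint 269, and the plate is centred at 278, so I need to shift about 3.5 mm towards −tool y and 10 mm down.

```bash
python3 -m handwheel '[0.002,-0.008,-0.006,0,-0.0035,0.009,0,0,0,0,0.008,0,0,0,0,0,0,0.008,0,0,0,0,0,0,0,0,0,0,0,0,0,0,0,0,0]'
python3 -c "
from h import *
togo([.483,.184,.065],12)
for n in ['wrist','side']:
  d=get_image(n); cv2.imwrite(f'pics/{n}4.png',d['frame'][:,:,::-1])
  if n=='side': crop(d,215,120,355,220,5,f'c{n}4.png')"
```

```text
clock: 7.42
tool_pos: [0.504, 0.1884, 0.0701]
eef_rot: [-3.123, -0.326, -0.018]
wrist_force: [0.5, -0.7, -3.4]
grip_width: 0.0139
clk 7.42 pos [0.504  0.1884 0.0701] F [ 0.5 -0.7 -3.4] w 0.0139
turn [-0.0001 -0.0118 -0.0012] shift now [-0.0215 -0.0001  0.0049] shift after turn [-0.0215 -0.0001  0.0051]
```

View pics/wrist4.png

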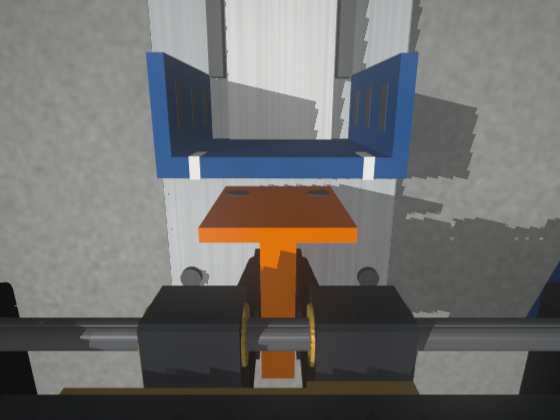

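View pics/cside4.png

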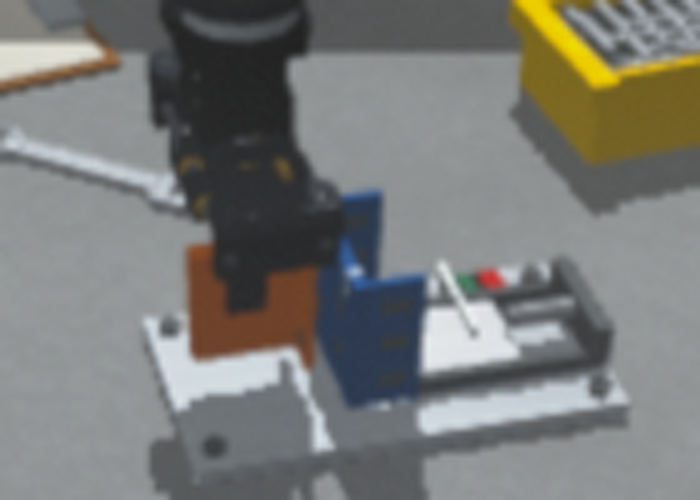

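Marks midpoint is now 281.5 against 278 for the plate, so I'm about 1.3 mm off in +tool y, with a gap of about 18 mm. I'll level it and approach gently.

```bash
python3 -m handwheel '[0,-0.009,0,0.004,0.001,0.005,0,0,0,0,0.005,0,0,0,0,0,0,0,0,0,0,0,0,0,0,0,0,0]'
python3 -c "
from h import *
togo([.483,.184,.065],12)
for n in ['wrist','side']:
  d=get_image(n); cv2.imwrite(f'pics/{n}5.png',d['frame'][:,:,::-1])
  if n=='side': crop(d,215,120,355,220,5,f'c{n}5.png')"
```

```text
clock: 7.85
tool_pos: [0.5135, 0.1892, 0.0647]
eef_rot: [-3.124, -0.327, -0.003]
wrist_force: [-0.5, 0.1, -3.3]
grip_width: 0.0137
clk 7.85 pos [0.5135 0.1892 0.0647] F [-0.5  0.1 -3.3] w 0.0137
turn [-0.     -0.0017 -0.0012] shift now [-0.0309 -0.0012 -0.0004] shift after turn [-0.0309 -0.0013 -0.0003]
```

View pics/wrist5.png

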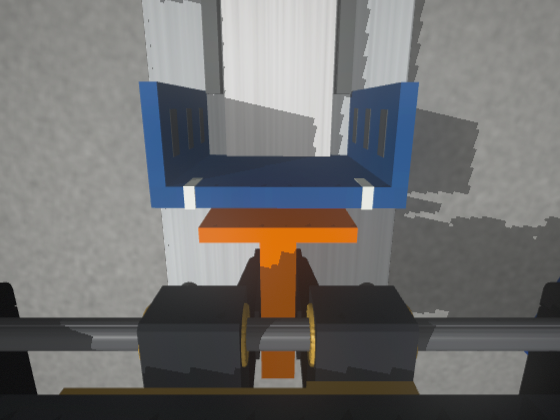

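The marks at 190 and 367 have midpoint 278.5 and the plate is at 278, so it's centred, with about 9 mm to contact. I'll press in small steps.

```bash
python3 -m handwheel '[0,0,0,0.005,0,0,0,0,0,0,0.005,0,0,0,0,0,0,0.004,0,0,0,0,0,0,0,0,0,0]'
python3 -c "
from h import *
togo([.526,.193,.0647],12)"
python3 -m handwheel '[0,0,0,0.004,0,0,0,0,0,0,0,0,0,0,0,0,0,0,0,0,0]'
python3 -c "
from h import *
togo([.526,.193,.0647],12)
for n in ['wrist','side']:
  d=get_image(n); cv2.imwrite(f'pics/{n}6.png',d['frame'][:,:,::-1])
  if n=='side': crop(d,215,120,355,220,5,f'c{n}6.png')"
```

```text
clock: 8.28
tool_pos: [0.5265, 0.192, 0.0644]
eef_rot: [3.124, 0.326, -0.003]
wrist_force: [-3.9, -0.4, -1.3]
grip_width: 0.0142
clk 8.28 pos [0.5265 0.192  0.0644] F [-3.9 -0.4 -1.3] w 0.0142
turn [-0.      0.0021 -0.0013] shift now [-0.0003 -0.001  -0.0003] shift after turn [-0.0003 -0.001  -0.0003]
clock: 8.53
tool_pos: [0.528, 0.1924, 0.0633]
eef_rot: [3.123, 0.326, -0.016]
wrist_force: [-4.3, -1.1, -0.6]
grip_width: 0.0138
clk 8.53 pos [0.528  0.1924 0.0633] F [-4.3 -1.1 -0.6] w 0.0138
turn [ 0.0002  0.01   -0.0016] shift now [-0.0019 -0.001  -0.0014] shift after turn [-0.0018 -0.001  -0.0014]
```

View pics/wrist6.png

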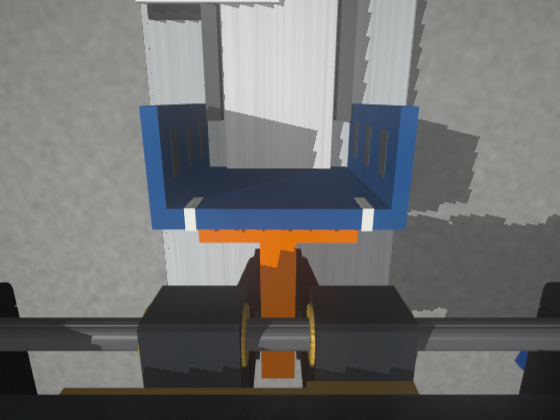

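View pics/cside6.png

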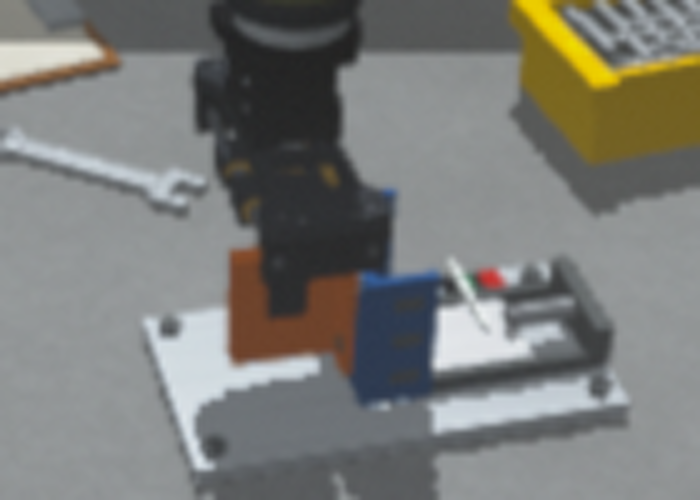

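It's in contact: plate edge flush with the upright at v≈230, pointer just short of green, force about 4 N. I'll press further.

```bash
cat >> h.py <<'E'
def fj(n=4):
    j=np.array([np.cos(np.radians(12)),np.sin(np.radians(12))])
    for i in range(n):
        s=observe(); print("t",round(s["clock"],2),"xj",round(float(s["tool_pos"][:2]@j)*1000,1),"z",round(s["tool_pos"][2]*1000,1),"Fpush",round(float(-s["wrist_force"][:2]@j),1)); get_image("top")
E
python3 -m handwheel '[0,0.008,0,0.005,0.0005,0,0,0,0,0,0.005,0,0,0,0,0,0,0.004,0,0,0]'
python3 -c "
from h import *
fj(); togo([.536,.193,.0647],12)
for n in ['wrist','side']:
  d=get_image(n); cv2.imwrite(f'pics/{n}7.png',d['frame'][:,:,::-1])
  if n=='side': crop(d,215,120,355,220,5,f'c{n}7.png')"
```

```text
clock: 8.88
tool_pos: [0.5372, 0.1942, 0.062]
eef_rot: [3.123, 0.326, -0.019]
wrist_force: [-10.1, -2.6, 1.8]
grip_width: 0.0139
t 8.88 xj 565.8 z 62.0 Fpush 10.4
t 8.93 xj 566.1 z 61.9 Fpush 10.3
t 8.98 xj 565.8 z 61.8 Fpush 8.9
t 9.03 xj 565.7 z 61.8 Fpush 10.2
clk 9.08 pos [0.5369 0.1941 0.0618] F [-9.7 -1.7  1.6] w 0.0139
turn [-0.0001  0.0126 -0.0014] shift now [-0.0012  0.0009 -0.0029] shift after turn [-0.0012  0.0009 -0.0029]
```

View pics/wrist7.png

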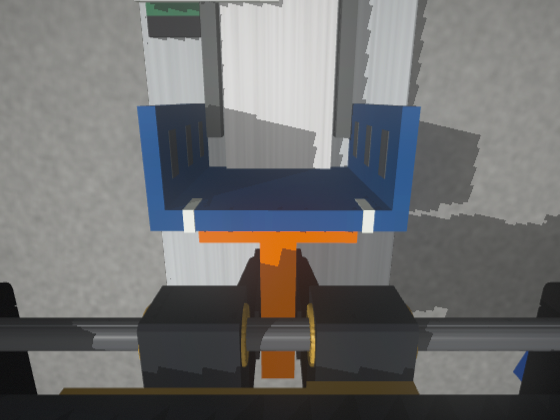

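View pics/cside7.png

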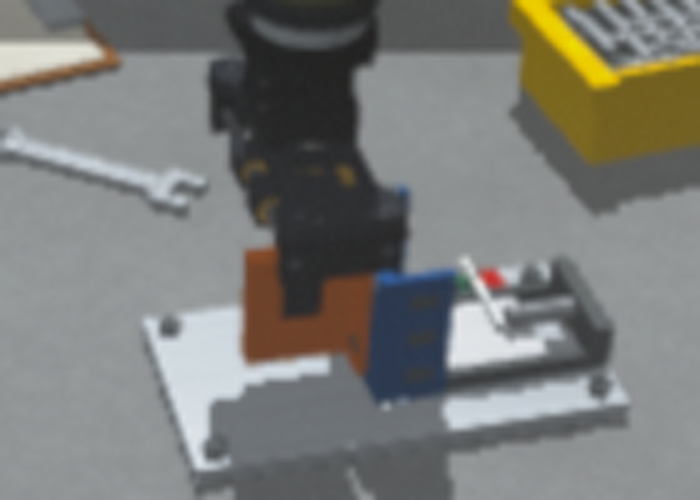

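The pointer is inside green, at about 10 N. The upright's top edge now hides part of the plate top in the wrist view (plate edge band v=231–242, 16 px thick before), so I'll check the height before trusting it.

Run:
```python
from h import *
d=get_image("wrist"); f=d["frame"]
for u in [225,240,315,330]: print(u,[(v,f[v,u].tolist()) for v in range(227,246)][::1] if u==240 else "")
c,v=ray(d,(278,212)); print("cam",c.round(3))
j=np.array([np.cos(np.radians(12)),np.sin(np.radians(12))])
s=observe(); z=s["tool_pos"][2]
for zc in [z+.0403]:
  for ve in [241.5,242,242.5]:
    for vu in [230.5,231,231.5]:
      x=plane(d,(278,ve),zc)[:2]@j
      c,r=ray(d,(278,vu)); t=(x+.006-c[:2]@j)/(r[:2]@j); print(ve,vu,"plate back xj",round(x*1000,1),"zu-zc mm",round((c[2]+t*r[2]-zc)*1000,1), "TCP xj",round(s["tool_pos"][:2]@j*1000,1))
# marks lateral
n=np.array([-j[1],j[0]])
print([round(plane(d,(u,222),.105)[:2]@n*1000,1) for u in (183,195,362,374)],[round(plane(d,(u,240),z+.0403)[:2]@n*1000,1) for u in (199,358)])
w=get_image("side"); crop(w,255,160,315,205,12,"z7.png")
crop(d,170,180,390,260,3,"zw7.png")
```

```text
225 
240 [(227, [67, 94, 142]), (228, [67, 93, 142]), (229, [68, 94, 143]), (230, [67, 94, 142]), (231, [194, 111, 92]), (232, [223, 119, 33]), (233, [223, 119, 34]), (234, [223, 119, 34]), (235, [223, 120, 36]), (236, [223, 120, 34]), (237, [223, 120, 35]), (238, [223, 119, 36]), (239, [223, 119, 35]), (240, [223, 118, 35]), (241, [223, 119, 35]), (242, [215, 143, 95]), (243, [195, 178, 169]), (244, [188, 189, 190]), (245, [189, 189, 190])]
315 
330 
cam [0.618 0.211 0.231]
241.5 230.5 plate back xj 596.8 zu-zc mm 4.3 TCP xj 565.5
241.5 231 plate back xj 596.8 zu-zc mm 4.8 TCP xj 565.5
241.5 231.5 plate back xj 596.8 zu-zc mm 5.3 TCP xj 565.5
242 230.5 plate back xj 596.6 zu-zc mm 3.7 TCP xj 565.5
242 231 plate back xj 596.6 zu-zc mm 4.3 TCP xj 565.5
242 231.5 plate back xj 596.6 zu-zc mm 4.8 TCP xj 565.5
242.5 230.5 plate back xj 596.4 zu-zc mm 3.2 TCP xj 565.5
242.5 231 plate back xj 596.4 zu-zc mm 3.7 TCP xj 565.5
242.5 231.5 plate back xj 596.4 zu-zc mm 4.2 TCP xj 565.5
[np.float64(112.5), np.float64(108.1), np.float64(47.5), np.float64(43.1)] [np.float64(107.8), np.float64(47.8)]
```

View pics/zw7.png

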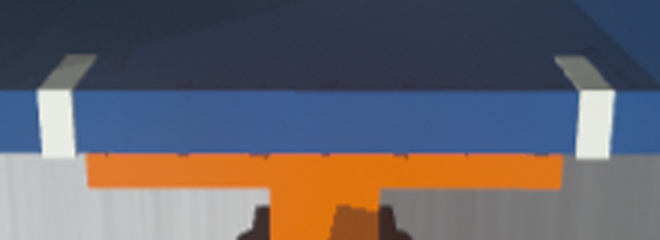

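View pics/z7.png

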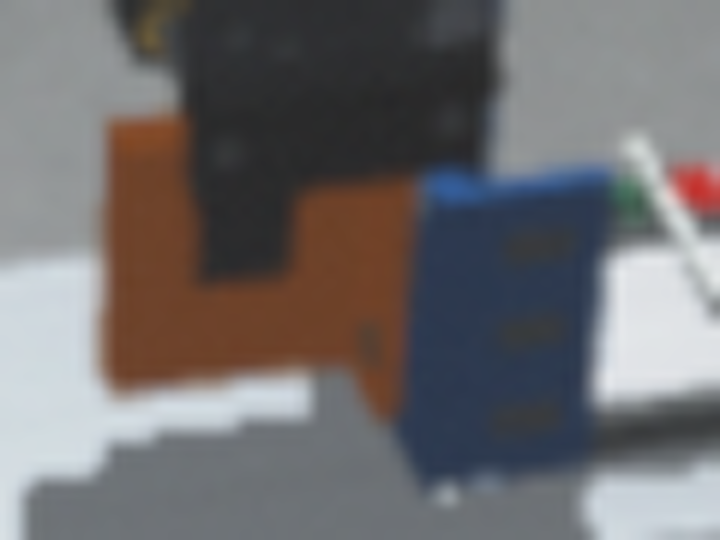

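Both estimates put the cleat 3–4 mm low. It's centred within 0.5 mm. I'll raise it by 3 mm and take out the small tilt.

```bash
python3 -m handwheel '[0,0.006,0,0,0,-0.002,0,0,0.006,0,0,0,-0.002,0,0,0,0,0,0,-0.001,0]'
python3 -c "
from h import *
fj(); togo([.536,.193,.0647],12)
for n in ['wrist','side']:
  d=get_image(n); 
  crop(d,*((215,120,355,220,5) if n=='side' else (170,180,390,260,3)),f'c{n}8.png')"
```

```text
clock: 9.53
tool_pos: [0.5295, 0.1926, 0.0621]
eef_rot: [3.123, 0.326, -0.027]
wrist_force: [-5.6, -1.0, -0.1]
grip_width: 0.0137
t 9.53 xj 558.0 z 62.1 Fpush 5.7
t 9.58 xj 557.9 z 62.1 Fpush 5.7
t 9.63 xj 558.1 z 62.1 Fpush 6.5
t 9.68 xj 558.1 z 62.0 Fpush 5.4
clk 9.73 pos [0.5297 0.1926 0.0621] F [-6.6 -1.4 -3.3] w 0.014
turn [ 0.0001  0.0171 -0.0015] shift now [ 0.0062  0.0009 -0.0027] shift after turn [ 0.0063  0.0009 -0.0026]
```

View pics/cwrist8.png

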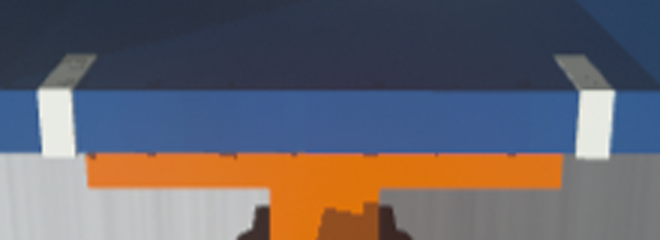

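View pics/cside8.png

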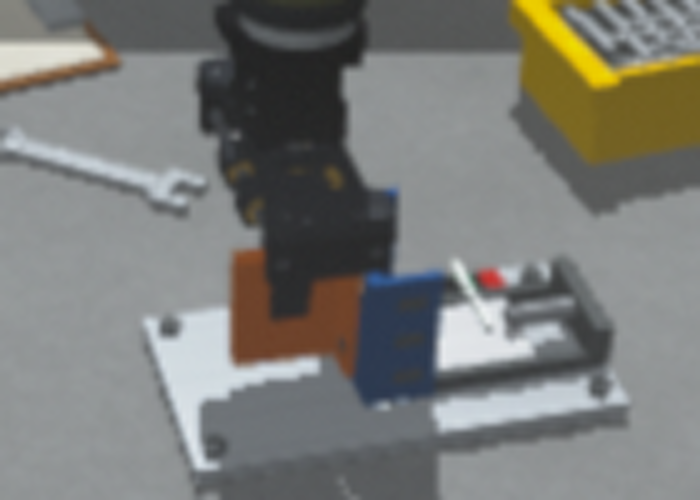

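The arm yields about 0.3 mm/N and each row restarts from the measured pose, so small shifts are lost under load. I'll repeat with larger biases.

```bash
python3 -m handwheel '[0,0.02,0,0.004,0,-0.006,0,0,0.02,0,0.004,0,-0.005,0]'
python3 -c "
from h import *
fj(3); togo([.536,.193,.0647],12)"
```

```text
clock: 10.0
tool_pos: [0.5323, 0.1932, 0.0685]
eef_rot: [-3.124, -0.326, -0.016]
wrist_force: [-6.5, -0.7, -5.7]
grip_width: 0.014
t 10.0 xj 560.8 z 68.5 Fpush 6.5
t 10.05 xj 560.6 z 68.8 Fpush 7.1
t 10.1 xj 560.6 z 68.8 Fpush 7.4
clk 10.15 pos [0.5321 0.1931 0.0688] F [-7.2 -1.3 -2.9] w 0.0139
turn [ 0.0003 -0.0098 -0.0016] shift now [0.0038 0.0009 0.0042] shift after turn [0.0038 0.0009 0.0041]
```

```bash
python3 -m handwheel '[0,0.004,0,0.003,0,0.001,0,0,0.004,0,0.006,0,0,0]'
python3 -c "
from h import *
fj(3); togo([.536,.193,.0647],12)
for n in ['wrist','side']:
  d=get_image(n); 
  crop(d,*((215,120,355,220,5) if n=='side' else (170,180,390,260,3)),f'c{n}9.png')"
```

```text
clock: 10.32
tool_pos: [0.5359, 0.1941, 0.0661]
eef_rot: [-3.124, -0.326, -0.01]
wrist_force: [-9.2, -1.9, 1.4]
grip_width: 0.0139
t 10.32 xj 564.5 z 66.1 Fpush 9.4
t 10.37 xj 565.3 z 66.0 Fpush 8.7
t 10.42 xj 565.0 z 66.1 Fpush 9.1
clk 10.47 pos [0.5363 0.1941 0.066 ] F [-9.4 -1.9 -0.3] w 0.0136
turn [ 0.0002 -0.0063 -0.0019] shift now [-0.0005  0.0011  0.0013] shift after turn [-0.0005  0.0011  0.0013]
```

View pics/cwrist9.png

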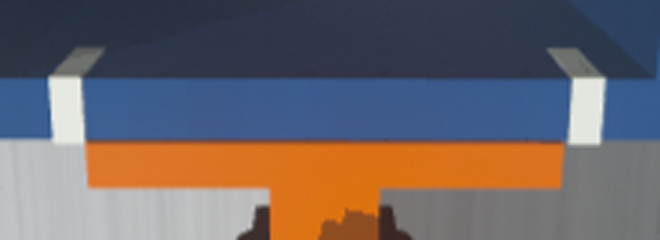

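View pics/cside9.png

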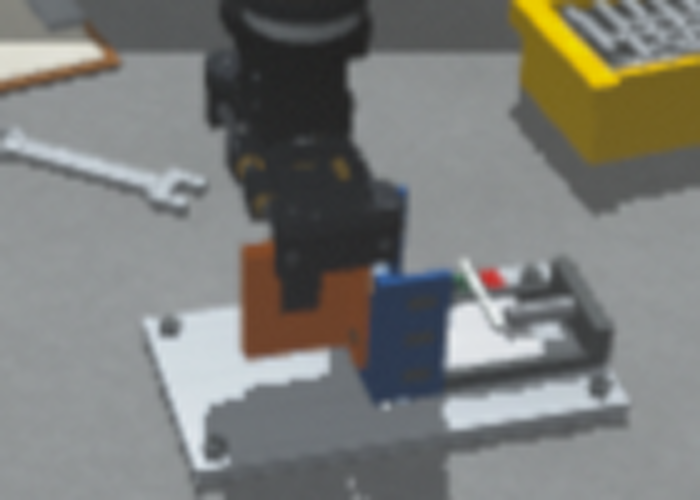

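The plate top shows fully again (band v≈227–242), tilt is back to the as-grasped value, and the push is about 9 N. I'll check the pointer reading, height and steadiness.

Run:
```python
from h import *
fj(10)
d=get_image("wrist"); t=get_image("top"); s=get_image("side")
z=observe()["tool_pos"][2]; j=np.array([np.cos(np.radians(12)),np.sin(np.radians(12))]); n=np.array([-j[1],j[0]])
f=d["frame"].astype(int)
col=lambda u:[v for v in range(215,250) if f[v,u,0]>f[v,u,2]+60]
for u in (215,240,330,345): c=col(u); print(u,c[0],c[-1])
c=col(240); x=plane(d,(278,c[-1]+.5),z+.0403)[:2]@j; o,r=ray(d,(278,c[0]-.5)); k=(x+.006-o[:2]@j)/(r[:2]@j); print("zu-zc (lower bound if fully visible)",round((o[2]+k*r[2]-z-.0403)*1000,1))
print("marks",[round(plane(d,(u,222),.105)[:2]@n*1000,1) for u in (187,198,360,371)],"plate",[round(plane(d,(u,240),z+.0403)[:2]@n*1000,1) for u in (199,358)])
crop(s,290,160,345,195,12,"p10.png"); crop(t,175,135,240,185,10,"pt10.png"); crop(d,120,0,420,130,2.6,"pw10.png")
```

```text
t 10.57 xj 564.8 z 66.0 Fpush 9.6
t 10.62 xj 564.8 z 66.0 Fpush 8.4
t 10.67 xj 564.8 z 66.0 Fpush 9.2
t 10.72 xj 564.8 z 66.0 Fpush 9.8
t 10.77 xj 564.8 z 66.1 Fpush 9.1
t 10.82 xj 564.8 z 66.0 Fpush 7.8
t 10.87 xj 564.8 z 66.0 Fpush 8.6
t 10.92 xj 564.8 z 66.1 Fpush 9.3
t 10.97 xj 564.8 z 66.1 Fpush 9.4
t 11.02 xj 564.8 z 66.1 Fpush 8.3
215 227 242
240 227 242
330 227 242
345 227 242
zu-zc (lower bound if fully visible) -1.2
marks [np.float64(112.5), np.float64(108.3), np.float64(47.2), np.float64(43.0)] plate [np.float64(108.1), np.float64(47.8)]
```

View pics/p10.png

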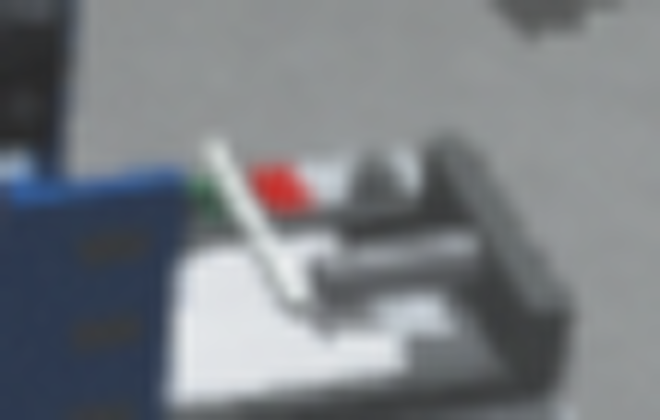

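View pics/pt10.png

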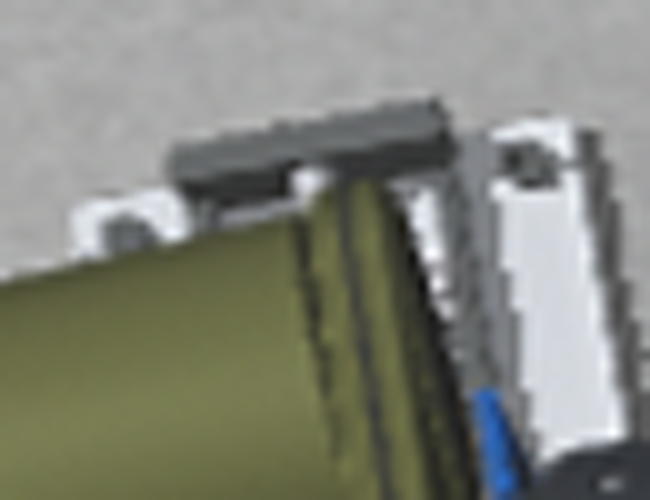

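View pics/pw10.png

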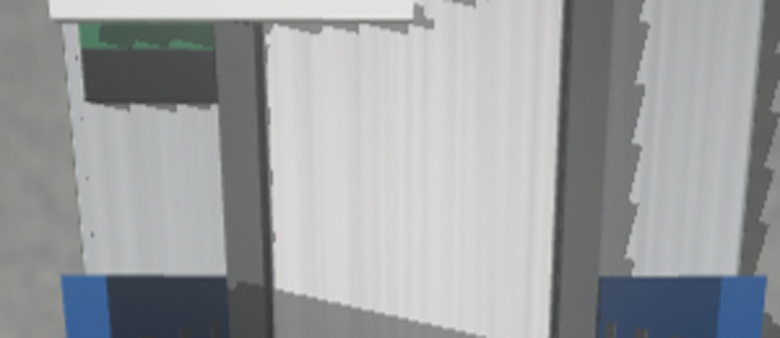

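Run:
```python
from h import *
s=get_image("side"); d=get_image("wrist"); j=np.array([np.cos(np.radians(12)),np.sin(np.radians(12))])
for z in (.03,.05):
  for a,b in [((303.3,172.5),(307.75,172.1)),((310,186.7),(315.2,185.4))]:
    print(z,"pointer travel mm",round((plane(s,b,z)-plane(s,a,z))[:2]@j*1000,1))
print("front edge xj wrist",round(plane(d,(278,226.5),.105)[:2]@j*1000,1),"rest ~585.7")
fj(2)
```

```text
0.03 pointer travel mm 14.6
0.03 pointer travel mm 17.8
0.05 pointer travel mm 14.2
0.05 pointer travel mm 17.3
front edge xj wrist 600.7 rest ~585.7
t 11.32 xj 564.8 z 66.0 Fpush 8.8
t 11.37 xj 564.8 z 66.0 Fpush 9.1
```

Travel is about 15 mm by the front edge, 14–18 mm by the pointer pixels and 15 mm from 9 N of force. It's steady, level and centred, so I'm handing it in.

```bash
python3 -c "
from h import *
d=get_image('side'); crop(d,140,140,400,370,3,'end.png')
print(finish_job()); fj(1)"
```

```text
the job is handed in; nothing more can be done
None
the job is handed in; nothing more can be done
```

View pics/end.png

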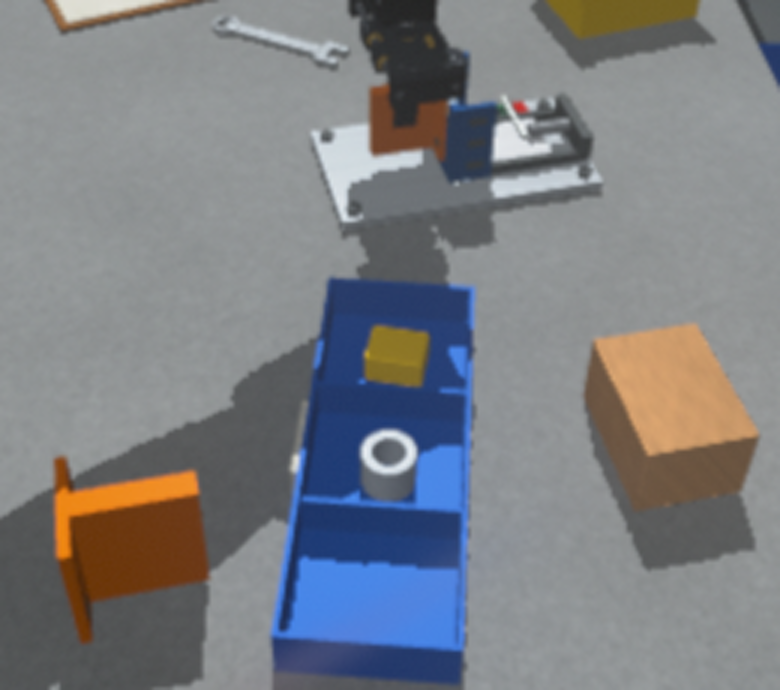

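I took the smallest cleat out of the bin and pressed its flat face on the blue upright. I handed the job in at about 11.5 s, still gripping at the 40 N setting and pushing; no verdict was reported.

**Last checks, just before handing in:**
- **Push:** about 9 N, with individual readings from 7.8 to 9.8 N. The tool position held within 0.1 mm over the last half second of readings.
- **Travel:** about 15 mm from the upright's front edge, and about 15 mm from 9 N over the 0.6 N/mm spring. The pointer gave a rougher 14–18 mm. All of these are within the 10–20 mm green band.
- **Centring:** within about 0.5 mm between the white marks.
- **Height:** the cleat's top is about 1 mm above the top of the upright.
- **Lean and face angle:** each under about 1 degree.
- **Other things:** the final side picture shows the collar, end cap, spanner and carton where they started. I judged that by eye.

**What went wrong or disagreed:**
- The first press sagged 3–4 mm too low, and my first correction was lost to the arm's give. A stronger lift followed by a new press put it right.
- In the last side picture the pointer's tip lies between green and red, which I put down to viewing angle. In the wrist view the pointer covers the upper part of the green band, so neither picture settles the reading directly. I relied on the travel measurements above.

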